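# Open the record-brush box

## Robot

A 6-joint arm with a two-finger parallel gripper is mounted at the origin on the work surface. World frame = base frame: x ahead of the robot, y to its left, z up, the work surface at z = 0. Lengths are in m, angles in rad, forces in N, time in s.
With the tool pointing down it reaches from about 0.225 to 0.875 m from the base axis. Payload 3.4 kg.
Tool frame: the origin (TCP) lies midway between the tips of the shut fingers; the grasp point (between the pads) lies behind it (manip.grip_point_offset is the z of the grasp point in the tool frame, in m); z points along the fingers, x is the direction in which the jaws open and shut, and the axes are right-handed (so a half turn about z gives the same grasp; the last joint's range is limited). The gripper opens to 85 mm and grips with 20 to 120 N. Pads are 22 mm wide; open, the fingers measure 114 mm over their backs; the gripper's body (76 mm by 85 mm) begins 54 mm behind the grasp point. The pads swing forward as they close: fully open they stand 13 mm farther back than shut.
Start: joints at [1.225, 0.276, 1.505, -0, 1.361, -0.121], TCP at [0.128, 0.561, 0.231] pointing down, gripper open.
Joint ranges: [-2.89, 2.89], [-0.75, 2.08], [0.22, 2.7], [-1.18, 4.32], [0.11, 2.71], [-2.7, 2.7]. Speed limits (rad/s): [2.57, 2.57, 3.14, 3.14, 3.14, 3.14].

## Interface

Orientations are given as a unit quaternion [w, x, y, z].
In Python, from rig import manip, eyes, recognise, regions_of, mark_of gives the robot as it stands.
- The arm moves only by the shell command python3 -m inch 'ROWS' [FORCE]. ROWS is JSON, a list of rows, each a list of 5 numbers: the gripper command: -1 is shut, 1 is fully open, values between are in proportion, then the shift along the tool's x, y, z in mm, then the turn about the tool's z in degrees. A call has 1 to 20 rows; each row shifts and turns the pose as measured when the row begins, along the tool's axes as they then stand; what a row does not reach is not made up. A row lasts 1/12 s, in which the tool goes at most 41.7 mm and 7.16 degrees, less where a joint would pass 70% of its speed; a pose out of reach is approached as far as the arm can. A call with a gripper value outside its range is refused whole. The fingers move at their own pace and stop on an object; FORCE is the grip in N (left out, the last holds). Time passes only in rows, so rows that do not move let the fingers close. It gives the time, the measured TCP pose, the force and the opening at its end, in the units of the state.
- manip.get_state(): the state, without advancing time (a new reading comes with each control period).
- eyes.get_image(name): name is "side" or "top" or "wrist"; returns a dict with "frame" (384x512x3 uint8, red, green, blue), "K" (3x3 intrinsics, pixels), "rvec" (rotation vector, rad) and "tvec" (3), from world to camera coordinates, as OpenCV has them; the wrist camera has in their place "mount" (4x4, takes a point from camera to tool coordinates, whose origin is the TCP and whose axes are the tool frame's). Camera axes: x right, y down, z forward; pixel columns grow to the right and rows downward; lengths in m; the calibration is good to about 2 mm. A picture is of the moment at which its call begins: read the wrist's pose just before it. There is no depth.
- manip.sign_off(): hands the job in, once; it reports no verdict.
Trained networks look in a picture, given as the dict that the camera call returned (one of the last four; its "shot" number tells which), for a name from the list of things; names that differ only in an ending like _2 or _b are one class to them, and where a whole thing is asked for, a point or a joint stands for the part that bears it (a point fixed in the world has none). Each returns a list of dicts, best first, with "confidence" (0 to 1); they miss things now and then, are a little off and sometimes report something else, mostly with a low value. They report only what shows in the picture. A call takes as long as a camera call. They do not tell look-alikes from the thing itself.
- recognise(picture, target): "bbox" ([left, top, width, height] in pixels, round what is visible of it).
- regions_of(picture, target): "mask" (384x512 bool, what is visible of it) and "bbox" ([left, top, width, height] in pixels, round what is visible of it).
- mark_of(picture, target): "point" ([row, column] in pixels: a listed point, or the origin of a listed thing).
The state is a dict: "clock": time; "qpos": joint angles; "qd": joint speeds; "effort": joint torques, N m; "position": TCP position; "ee_rot": TCP orientation; "contact_force": force on the tool from outside, world axes, zero at the start; "moment": the same for the moment, N m; "width": finger opening in m.
Only numpy, scipy, OpenCV 4.12 (cv2) and the standard library are available. Lean on these libraries where they do the work, as an engineer would, in place of code of your own. Each camera call takes 0.05 s, during which the arm holds its last target.

## Task

Open the beech brush box so the record brush can be reached. First roll the orange roller, without picking it up, out of the way of the box's mouth and leave it at rest over the dark blue parking patch with none of it overhanging; then lift the lid's grip end over the stop lip, slide the lid out of its grooves and lay it, not drop it, grip upward and lengthwise, flat and wholly on the grey felt mat. Leave the brush in the box and do not disturb the funnel, bottle, jar or brass weight.

Things in the scene. Friction and masses are not known exactly. Their poses are not given: they have to be found in the camera images.
- box: Fixed pale beech box, 190 (x) x 106 (y) x 57 mm high, open on top under its lid. Origin: centre of its underside, on the table; z up. The lid slides out toward the box's own -x, its mouth. The lid lies on side ledges at height 40 mm between cheeks 94 mm apart (47 mm high, 57 at the grooves). Back wall 57 mm high, inner face at x = +89 mm. Inner floor at 6 mm.
- lip (a point): Middle of the top edge of the dark front wall (stop lip), 47 mm above the table, x = -91 mm of the box; wall x -95 to -87 mm, full width. It stands 7 mm above the lid's underside, so the shut lid cannot slide. Tilt the lid: grip end up 7 to 15 mm (11 mm, 0.065 rad, is good), back end kept down on the ledge, then slide it out.
- groove (a point): Point on the box's centre line where the grooves begin, x = +20 mm of the box, 52 mm above the table. From here to the back, overhangs reach 8 mm in over each long edge of the lid, undersides at 52 mm, tops at 57 mm; they stop a level lift after 6 mm. Slid 67 mm or more to the mouth, the lid's back end is out from under them and it can be raised.
- lid: Loose brown wooden lid, plate 172 (x) x 90 (y) x 6 mm, about 0.12 kg. Origin: centre of the plate's underside; z up; its x and y run as the box's while shut. At the start it is shut in the box with about 2 mm play at each end and side.
- lid_grip (a point): Centre of the lid's pale wooden grip block, 24 (lid x) x 20 (lid y) x 30 mm high, standing on top of the plate near the mouth end: the point is 62 mm from the lid's centre toward its own -x, 15 mm above the plate's top face and 21 mm above the lid's underside. Best pinched from above across its 20 mm width (along lid y).
- brush_mid (a point): Centre of the beech record brush, 120 x 44 x 24 mm, lying loose in the box, hidden under the lid. To be left in the box.
- roller: Orange hard-rubber roller, plain cylinder, 60 mm diameter, 110 mm long, black end discs, 0.16 kg, lying across the box's mouth 32 to 42 mm from its front wall. Origin: its centre, 30 mm up; own x is the cylinder axis (y, z turn as it rolls). Rolls freely with almost no resistance, so still it before leaving it (e.g. kept loosely between open fingers). Its centre may not rise over 12 mm.
- patch: Dark blue parking patch painted on the table, 84 (x) x 180 (y) mm, no thickness to speak of, beyond the roller from the box. Origin: its centre, on the table. The roller should end with its axis along the patch's y and its centre at the patch's centre: within 12 mm in x and 35 mm in y nothing overhangs.
- mat_top (a point): Centre of the top face of the fixed grey felt mat, 250 (x) x 150 (y) x 3 mm, firm; the lid goes here with its long (x) axis along the mat's x, either way round.
- funnel_mid (a point): Bystander: red plastic funnel (88 mm across) in a tin stand (72 mm across), one loose object 120 mm tall; the point is on its axis half-way up (60 mm).
- bottle_mid (a point): Bystander: loose amber bottle with white cap, 56 mm across, 160 mm tall; the point is on its axis half-way up (80 mm).
- jar_mid (a point): Bystander: loose green glass jar, 64 mm across, 90 mm tall; the point is on its axis half-way up (45 mm).
- weight_mid (a point): Bystander: loose stepped brass record weight, 76 mm across, 55 mm tall, standing beside one long edge of the mat; the point is on its axis half-way up.
Not all that is in view belongs to the job. Several things have the shape of the lid; the one meant has the colours described above.

How it is judged:
On the way, in this order (a step that is already met when the one before it is completed fails the run):
1. the roller stands at rest over the parking patch while the lid is still in the box (x of roller in the frame of patch between -0.012 and 0.012 m and y of roller in the frame of patch between -0.035 and 0.035 m and angle between the x axis of roller and the y axis of patch, either way round below 0.4 rad and linear speed of roller below 0.01 m/s and height (world z) of roller below 0.034 m and x of lid in the frame of box above -0.02 m), for 0.3 s.
2. the lid's grip end is raised over the stop lip and the lid has slid over it, its back still in the grooves (x of lid in the frame of box between -0.075 and -0.02 m and z of lid in the frame of box between 0.038 and 0.065 m).
3. the lid is brought down onto the mat while still held, not dropped (z of lid in the frame of mat_top below 0.015 m and horizontal distance between lid and mat_top below 0.06 m and contact force between the fingers and lid above 0.5 N).
At the end, for the whole second after the job is handed in: Lid flat (0.05 rad), grip up, at rest on the mat: centre within 39 mm along, 30 mm across, axes within 0.4 rad. Roller at rest on the table over the patch: within 12 mm across, 35 mm along, 0.4 rad. Brush in the box; funnel, bottle, jar, weight within 25 mm of their starts (x of lid in the frame of mat_top between -0.039 and 0.039 m and y of lid in the frame of mat_top between -0.03 and 0.03 m and z of lid in the frame of mat_top below 0.004 m and angle between lid's own z axis and vertical below 0.05 rad and angle between the x axis of lid and the x axis of mat_top, either way round below 0.4 rad and linear speed of each of lid, roller below 0.01 m/s and x of roller in the frame of patch between -0.012 and 0.012 m and y of roller in the frame of patch between -0.035 and 0.035 m and angle between the x axis of roller and the y axis of patch, either way round below 0.4 rad and height (world z) of roller below 0.034 m and x of brush_mid in the frame of box between -0.085 and 0.085 m and y of brush_mid in the frame of box between -0.04 and 0.04 m and z of brush_mid in the frame of box below 0.045 m and distance of each of funnel_mid, bottle_mid, jar_mid, weight_mid from where it was at the start of the episode below 0.025 m); the robot touches nothing.
It fails at once if the roller is picked up (its centre more than 12 mm above where it rolls) (height (world z) of roller above 0.042 m).
It fails at once if the funnel, bottle, jar or brass weight is shifted more than 25 mm (distance of any of funnel_mid, bottle_mid, jar_mid, weight_mid from where it was at the start of the episode above 0.025 m).
It fails at once if the brush leaves the box (z of brush_mid in the frame of box above 0.06 m).
It also fails if it takes over 58 s, if anything falls off the work surface, if the arm or the gripper's body presses on something with over 40 N, if the wrist force passes 120 N, or if a joint passes its speed limit or range.

## Working session

There is one attempt and no reset: what is moved stays moved. The work goes in short steps, Python scripts to look and compute and a shell command to move; the robot and the scene stay as the last step left them, time stands still between calls to the robot, and variables do not carry over. Pictures are saved under pics/ and viewed, and the job is handed in when it is done.

```bash
mkdir -p pics; ls
python3 - <<'E'
from rig import manip, eyes
import cv2
s=manip.get_state(); print(s, manip.grip_point_offset)
for n in ["side","top","wrist"]:
    p=eyes.get_image(n); cv2.imwrite(f"pics/{n}0.png",cv2.resize(p["frame"][:,:,::-1],(800,600)))
    print(n,p["K"].tolist(),p.get("rvec"),p.get("tvec"),p.get("mount"))
E
```

```text
pics
{'clock': 0.0, 'qpos': array([ 1.22498479e+00,  2.76614848e-01,  1.50617129e+00, -8.55605273e-06,
        1.36067673e+00, -1.21022271e-01]), 'qd': array([ 1.54519391e-03,  7.91162218e-04,  2.33157384e-04, -1.13275736e-03,
        1.63321542e-03, -4.39460297e-05]), 'effort': array([-1.43551344e-03, -4.16773260e+01, -2.45811850e+01, -2.71940507e-04,
        1.09305247e-02,  1.56830453e-05]), 'position': array([0.12800499, 0.56001881, 0.23041318]), 'ee_rot': array([ 4.93910925e-04,  7.81952082e-01,  6.23337843e-01, -7.94041572e-04]), 'contact_force': array([-0.3751649 ,  0.03813208, -0.0154565 ]), 'moment': array([-0.03013677, -0.02690993, -0.02017597]), 'width': 0.08544009282214718} -0.0187
side [[360.0846228748876, 0.0, 260.1924133304956], [0.0, 360.0846228748876, 198.53917497286957], [0.0, 0.0, 1.0]] [ 2.40307843 -0.31530408  0.13916416] [-0.5188797   0.13665591  1.20222349] None
top [[358.4690981090838, 0.0, 255.53315630696895], [0.0, 358.4690981090838, 196.3873092971628], [0.0, 0.0, 1.0]] [ 2.15712257 -2.14085606  0.18443994] [-0.00639625  0.54428916  1.04729149] None
wrist [[298.652287426422, 0.0, 259.60357828245606], [0.0, 298.652287426422, 190.75510074096746], [0.0, 0.0, 1.0]] None None [[ 9.99999319e-01 -1.15326025e-03  1.80517034e-04 -2.26086466e-04]
 [ 1.04850822e-03  9.55395210e-01  2.95328450e-01 -7.53037070e-02]
 [-5.13055673e-04 -2.95328059e-01  9.55395768e-01 -1.43777929e-01]
 [ 0.00000000e+00  0.00000000e+00  0.00000000e+00  1.00000000e+00]]
```

View pics/top0.png

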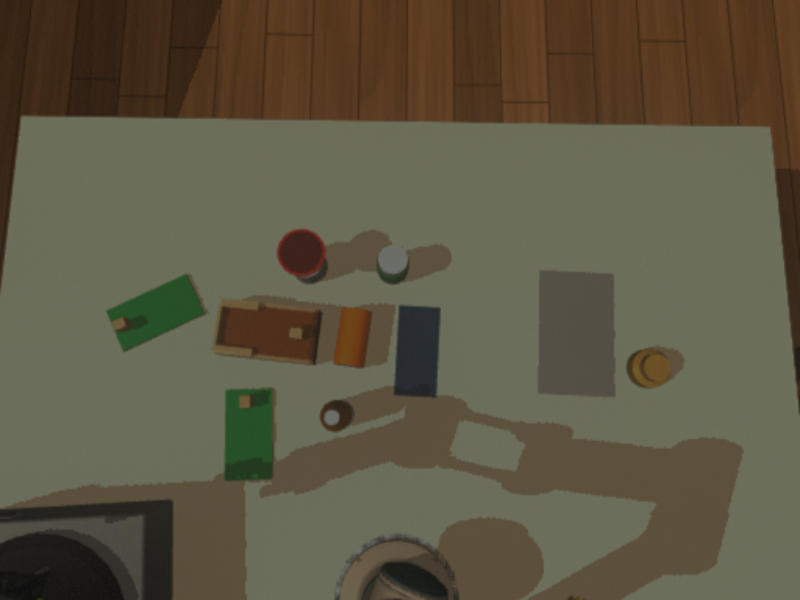

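View pics/side0.png

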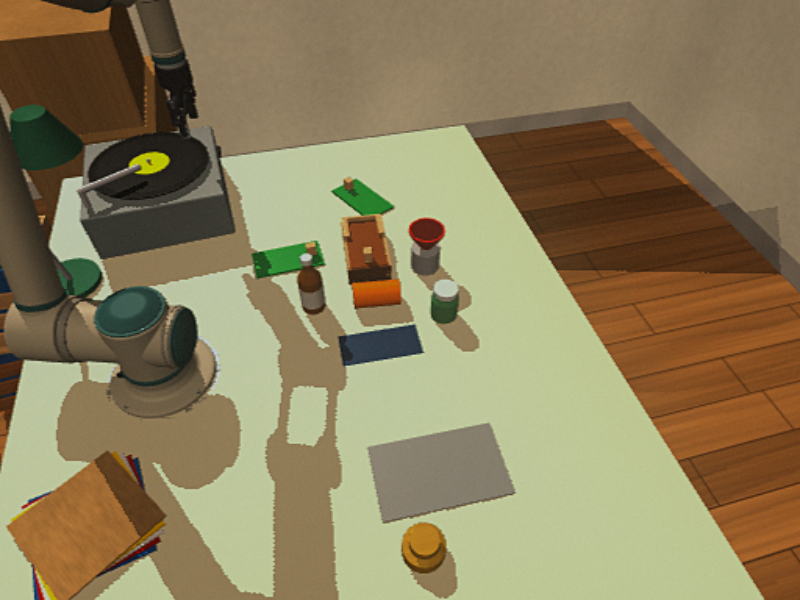

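View pics/wrist0.png

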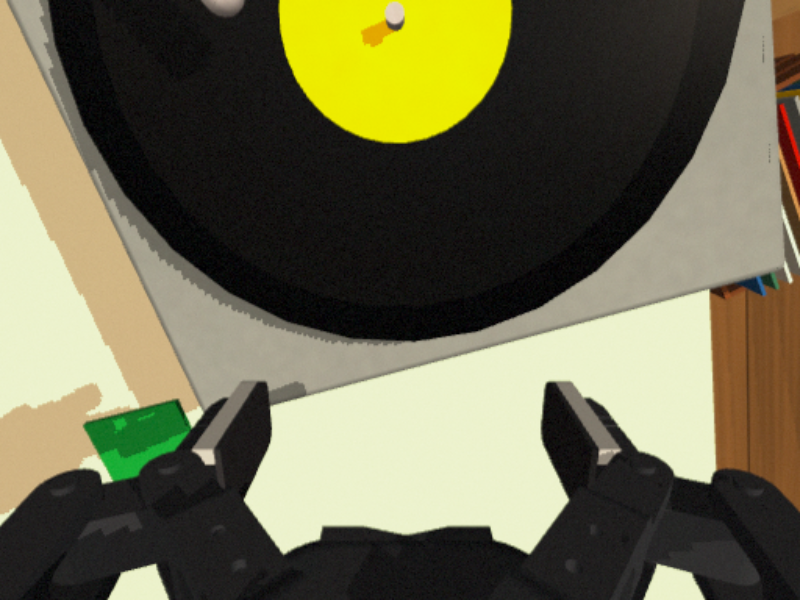

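The top picture (800x600) shows three lid-shaped things: green at (157,312), green at (249,434), and brown with a pale grip in the beech box at (268,333). Only the brown one fits. The roller is at (353,337), the patch at (418,350), the mat at (577,333), the funnel at (302,254), the jar at (393,263), the bottle at (336,415) and the weight at (650,368).

```bash
cat > h.py <<'E'
from rig import manip, eyes, recognise, regions_of, mark_of
import cv2, numpy as np
from scipy.spatial.transform import Rotation as R
def cam(p, st=None):
    if p.get("rvec") is not None:
        Rc,_=cv2.Rodrigues(np.array(p["rvec"],float)); t=np.array(p["tvec"],float).ravel()
        return Rc.T, -Rc.T@t
    q=st["ee_rot"]; Rt=R.from_quat([q[1],q[2],q[3],q[0]]).as_matrix()
    M=np.array(p["mount"]); return Rt@M[:3,:3], Rt@M[:3,3]+st["position"]
def onz(p,uv,z,st=None):
    Rw,c=cam(p,st); uv=np.atleast_2d(np.array(uv,float))
    d=np.c_[uv,np.ones(len(uv))]@np.linalg.inv(p["K"]).T@Rw.T
    return c+d*((z-c[2])/d[:,2])[:,None]
def proj(p,X,st=None):
    Rw,c=cam(p,st); x=(np.atleast_2d(X)-c)@Rw@np.array(p["K"]).T
    return x[:,:2]/x[:,2:]
def tri(obs):  # list of (p,uv,st)
    A=np.zeros((3,3));b=np.zeros(3)
    for p,uv,st in obs:
        Rw,c=cam(p,st); d=Rw@np.linalg.inv(p["K"])@np.array([uv[0],uv[1],1]); d/=np.linalg.norm(d)
        P=np.eye(3)-np.outer(d,d);A+=P;b+=P@c
    return np.linalg.solve(A,b)
def rect(mask,p,z,st=None):
    c,_=cv2.findContours(mask.astype(np.uint8),0,1); c=max(c,key=cv2.contourArea).reshape(-1,2)
    w=onz(p,c,z,st)[:,:2]
    (cx,cy),(a,b),th=cv2.minAreaRect((w*1000).astype(np.float32))
    return round(cx,1),round(cy,1),round(a,1),round(b,1),round(th,2)
E
python3 - <<'E'
from h import *
T=eyes.get_image("top"); S=eyes.get_image("side")
f=T["frame"][:,:,::-1]
cv2.imwrite("pics/crop1.png",cv2.resize(f[140:320,120:480],(800,400),interpolation=cv2.INTER_CUBIC))
Z=dict(lid=.046,roller=.03,patch=0,mat_top=.003,box=.05)
for n,z in Z.items():
    for r in regions_of(T,n)[:3]:
        print(n,round(r["confidence"],2),r["bbox"],rect(r["mask"],T,z))
for n in ["lip","groove","lid","lid_grip","roller","patch","mat_top","funnel_mid","bottle_mid","jar_mid","weight_mid"]:
    a=mark_of(T,n)[:3]; b=mark_of(S,n)[:3]
    for x in a[:3]:
      for y in b[:3]:
        if x["confidence"]>.3 and y["confidence"]>.3:
            print(n,round(x["confidence"],2),round(y["confidence"],2),tri([(T,x["point"][::-1],None),(S,y["point"][::-1],None)]).round(4))
E
```

```text
lid 0.93 [139.7, 200.7, 60.5, 33.4] (495.1, 254.0, 172.9, 91.6, 85.07)
lid 0.86 [139.4, 248.7, 36.0, 60.1] (302.5, 278.9, 166.2, 89.5, 3.1)
lid 0.71 [72.6, 176.5, 55.1, 47.1] (530.8, 466.8, 87.6, 166.1, 27.32)
roller 0.81 [212.7, 199.9, 23.9, 37.8] (485.9, 89.6, 60.4, 114.2, 82.75)
mat_top 0.63 [348.1, 175.6, 47.1, 79.4] (501.9, -359.5, 150.3, 250.0, 88.15)
mat_top 0.35 [204.3, 256.2, 24.1, 20.5] (336.0, 118.0, 57.0, 64.1, 0.34)
box 0.71 [136.2, 192.9, 69.9, 42.1] (494.5, 251.3, 203.3, 108.9, 83.72)
lip 0.83 0.56 [0.4873 0.1574 0.0658]
groove 0.86 0.74 [0.4969 0.2705 0.0603]
lid 0.93 0.87 [0.3917 0.1996 0.2501]
lid 0.93 0.85 [0.3951 0.2238 0.1126]
lid 0.93 0.76 [0.2931 0.2855 0.008 ]
lid 0.91 0.87 [ 0.5339  0.4809 -0.0013]
lid 0.91 0.85 [ 0.5734  0.5919 -0.2685]
lid 0.91 0.76 [ 0.425   0.4911 -0.1247]
lid 0.65 0.87 [0.4773 0.2182 0.2038]
lid 0.65 0.85 [0.4969 0.2545 0.0388]
lid 0.65 0.76 [0.3912 0.2322 0.0786]
lid_grip 0.92 0.84 [0.4091 0.2221 0.2585]
lid_grip 0.92 0.81 [0.4234 0.2756 0.0128]
lid_grip 0.92 0.67 [0.3543 0.2913 0.0344]
lid_grip 0.76 0.84 [0.5118 0.5453 0.0078]
lid_grip 0.76 0.81 [ 0.58    0.78   -0.4863]
lid_grip 0.76 0.67 [ 0.459   0.6676 -0.2782]
lid_grip 0.68 0.84 [0.4629 0.1634 0.2895]
lid_grip 0.68 0.81 [0.4926 0.2051 0.0537]
lid_grip 0.68 0.67 [0.4198 0.1837 0.1408]
roller 0.78 0.64 [0.48   0.0876 0.0279]
patch 0.58 0.75 [ 0.4642 -0.0379 -0.0012]
mat_top 0.89 0.94 [ 0.5005 -0.3598 -0.0053]
funnel_mid 0.86 0.85 [0.6326 0.1894 0.0697]
funnel_mid 0.86 0.46 [0.5581 0.1804 0.0915]
bottle_mid 0.63 0.71 [0.3366 0.1201 0.0813]
jar_mid 0.72 0.82 [0.6291 0.0125 0.0443]
jar_mid 0.38 0.82 [ 0.585   0.1524 -0.0937]
weight_mid 0.71 0.94 [ 0.4292 -0.4922  0.0296]
weight_mid 0.71 0.52 [ 0.4044 -0.2703  0.5047]
```

View pics/crop1.png

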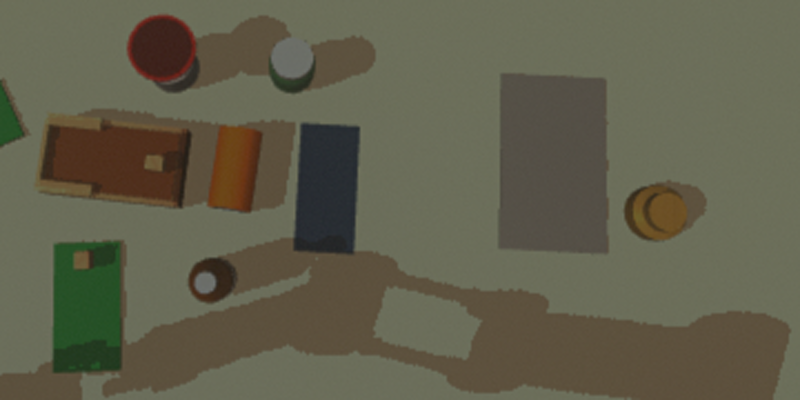

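The enlarged crop confirms it: the brown plate with the pale grip at (155,162) is in the beech box, and the other two are green. Next I'll refine the patch and the box geometry.

Run:
```python
from h import *
T=eyes.get_image("top"); S=eyes.get_image("side")
print(cam(T)[1],cam(S)[1])
for nm,p in (("T",T),("S",S)):
    hsv=cv2.cvtColor(p["frame"],cv2.COLOR_RGB2HSV).astype(int)
    f=p["frame"].astype(int)
    if nm=="T": f[:, :240]=200; f[:,300:]=200; f[:180]=200;f[270:]=200
    m=(f[...,2]>f[...,0]+5)&(f[...,2]>f[...,1]+2)&(f.sum(2)<300)
    n,l,s,c=cv2.connectedComponentsWithStats(m.astype(np.uint8))
    for i in range(1,n):
        if s[i,4]>300: print(nm,"patch",s[i],rect(l==i,p,0))
    f=p["frame"].astype(int)
    m=(f[...,0]>f[...,1]*1.6)&(f[...,0]>140)&(f[...,2]<60)
    n,l,s,c=cv2.connectedComponentsWithStats(m.astype(np.uint8))
    for i in range(1,n):
        if s[i,4]>100: print(nm,"orange",s[i],rect(l==i,p,.03))
# overlay hypotheses
def draw(p,pts,col,im):
    q=(proj(p,np.array(pts))*2).astype(int)
    cv2.polylines(im,[q.reshape(-1,1,2)],True,col,1)
def R2(a): a=np.deg2rad(a);return np.array([[np.cos(a),-np.sin(a)],[np.sin(a),np.cos(a)]])
def rc(c,a,lx,ly,z,off=(0,0)):
    k=np.array([[1,1],[1,-1],[-1,-1],[-1,1]])*[lx/2,ly/2]+off
    return np.c_[k@R2(a).T+c,np.full(4,z)]
ims={}
for nm,p in (("T",T),("S",S)):
    im=cv2.resize(p["frame"][:,:,::-1],None,fx=2,fy=2,interpolation=cv2.INTER_CUBIC)
    bc=np.array([.4946,.252]);a=84.7
    draw(p,rc(bc,a,.190,.106,.0,),(255,0,0),im); draw(p,rc(bc,a,.190,.106,.047),(255,0,255),im)
    draw(p,rc(bc,a,.024,.020,.076,(-.062,0)),(0,255,0),im)
    draw(p,rc(np.array([.483,.0885]),82.75,.06,.110,.03),(0,255,255),im)
    draw(p,rc(np.array([.464,-.038]),87.5,.084,.18,.0),(0,255,255),im)
    draw(p,rc(np.array([.502,-.3595]),-1.85,.25,.15,.003),(0,255,255),im)
    ims[nm]=im
cv2.imwrite("pics/ovT.png",cv2.resize(ims["T"][340:520,240:620],(800,379)))
cv2.imwrite("pics/ovT2.png",cv2.resize(ims["T"][320:540,640:900],(800,677))[:600])
cv2.imwrite("pics/ovS.png",cv2.resize(ims["S"][250:700,400:700],None,fx=1.33,fy=1.33))
```

```text
[0.37696774 0.01567531 1.11837412] [ 0.30421399 -0.80090107  0.99963175]
T patch [ 253  196   28   57 1289] (465.5, -38.5, 79.9, 172.5, 86.9)
S patch [217 208  54  26 914] (465.1, -36.5, 82.3, 176.8, 87.11)
S orange [373 174  74  12 200] (1120.5, -16.4, 28.1, 302.4, 87.12)
S orange [226 179  31  15 387] (490.2, 98.7, 65.5, 111.4, 82.54)
S orange [407 180 103  29 974] (1266.6, -127.7, 402.7, 68.4, 0.78)
S orange [391 182  45  12 195] (1109.1, -68.4, 184.6, 35.6, 0.15)
S orange [419 189  93  24 252] (1263.0, -173.3, 395.4, 17.4, 0.13)
S orange [375 196  43  24 530] (996.2, -138.9, 121.2, 87.2, 0.06)
S orange [401 205 111  37 924] (1172.7, -257.2, 464.5, 43.3, 0.59)
S orange [389 206  75  19 223] (1086.2, -198.8, 16.0, 294.5, 89.64)
S orange [416 231  49  14 206] (1074.9, -295.5, 172.6, 19.4, 0.51)
S orange [489 245  23  29 350] (1240.4, -422.5, 88.2, 83.2, 89.83)
S orange [406 246  64  15 266] (1038.2, -348.0, 35.7, 212.4, 80.71)
S orange [ 417  251   89   43 2087] (1062.8, -422.1, 257.7, 89.9, 0.09)
S orange [ 455  310   57   50 1725] (1028.8, -611.7, 90.4, 189.8, 89.94)
```

View pics/ovT.png

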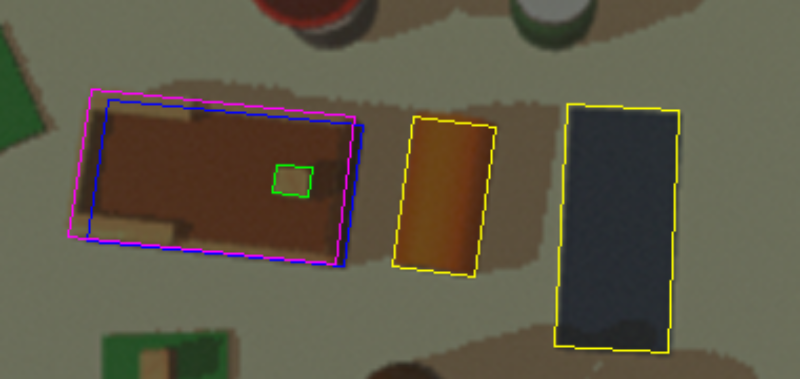

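View pics/ovS.png

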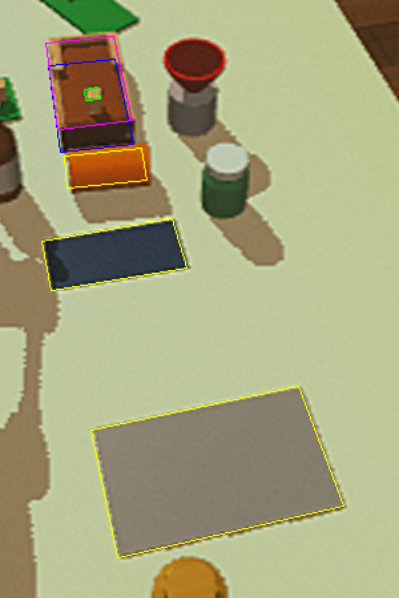

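The overlays fit the roller, patch, mat and box to within a pixel. The measured gap from roller to front wall is 38 mm, inside the given 32 to 42 mm. Now I'll move above the roller.

```bash
cat >> h.py <<'E'
def todo(x,y,z,yaw):  # yaw of tool x in world deg
    s=manip.get_state(); q=s["ee_rot"]; Rt=R.from_quat([q[1],q[2],q[3],q[0]]).as_matrix()
    d=(Rt.T@(np.array([x,y,z])-s["position"]))*1000
    cur=np.degrees(np.arctan2(Rt[1,0],Rt[0,0])); dy=(yaw-cur+90)%180-90
    print("clock",round(s["clock"],2),"pos",s["position"].round(4),"yaw",cur.round(2),"w",s["width"].round(4),"F",s["contact_force"].round(1))
    print("tool z",Rt[:,2].round(3),"shift mm",d.round(1),"turn deg",round(-dy,2))
E
python3 -m inch '[[1,-23,29,0,0],[1,-23,29,0,0],[1,-23,29,0,0],[1,-23,29,0,0],[1,-23,29,0,0],[1,-23,29,0,0],[1,-23,29,0,0],[1,-23,29,0,0],[1,-23,29,0,0],[1,-23,29,0,0],[1,-23,29,0,0],[1,-23,29,0,0],[1,-23,29,0,0],[1,-23,29,0,0]]'
python3 -c "
from h import *; todo(.491,.0875,.15,82.75)"
```

```text
clock: 2.87
position: [0.4631, 0.1474, 0.2306]
ee_rot: [-0.002, 0.777, 0.629, 0.005]
contact_force: [0.2, 0.4, -0.7]
width: 0.0856Traceback (most recent call last):
  File "<string>", line 2, in <module>
    from h import *; todo(.491,.0875,.15,82.75)
                     ~~~~^^^^^^^^^^^^^^^^^^^^^^
  File "h.py", line 32, in todo
    print("clock",round(s["clock"],2),"pos",s["position"].round(4),"yaw",cur.round(2),"w",s["width"].round(4),"F",s["contact_force"].round(1))
                                                                                          ^^^^^^^^^^^^^^^^
AttributeError: 'float' object has no attribute 'round'
```

```bash
sed -i 's/s\["width"\].round(4)/round(s["width"],4)/' h.py
python3 -c "
from h import *; todo(.491,.0875,.1,82.75)"
```

```text
clock 2.87 pos [0.4631 0.1474 0.2306] yaw 77.97 w 0.0856 F [ 0.2  0.4 -0.7]
tool z [ 0.005  0.009 -1.   ] shift mm [-54.1  39.4 130.2] turn deg -4.78
```

```bash
python3 -m inch '[[1,-19,14,0,-1.6],[1,-19,14,0,-1.6],[1,-19,12,10,-1.6],[1,0,0,30,0],[1,0,0,30,0],[1,0,0,30,0],[1,0,0,15,0],[1,0,0,5,0],[1,0,0,0,0]]'
python3 - <<'E'
from h import *
todo(.491,.0875,.004,82.75)
st=manip.get_state();W=eyes.get_image("wrist");cv2.imwrite("pics/w1.png",W["frame"][:,:,::-1])
E
```

```text
clock: 3.62
position: [0.5054, 0.0716, 0.1088]
ee_rot: [0.004, 0.753, 0.658, 0.009]
contact_force: [-0.4, 0.5, -0.1]
width: 0.0853
clock 3.62 pos [0.5054 0.0716 0.1088] yaw 82.25 w 0.0853 F [-0.4  0.5 -0.1]
tool z [ 0.019  0.006 -1.   ] shift mm [ 13.  -18.3 104.6] turn deg -0.5
```

View pics/w1.png

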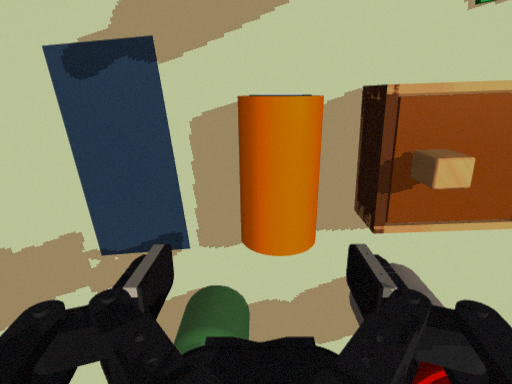

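The wrist view shows the roller upright at (280,175), the fingers to be set either side of it, and the box to the right. I'll correct the offset and descend.

```bash
python3 -m inch '[[1,7,-9,10,-0.5],[1,6,-9,10,0],[1,0,0,0,0]]'
python3 -c "
from h import *; todo(.491,.0875,.004,82.75)"
```

```text
clock: 3.92
position: [0.4937, 0.0874, 0.0927]
ee_rot: [0.008, 0.75, 0.661, 0.013]
contact_force: [-0.2, 0.1, -0.0]
width: 0.0853
clock 3.92 pos [0.4937 0.0874 0.0927] yaw 82.76 w 0.0853 F [-0.2  0.1 -0. ]
tool z [ 0.029  0.006 -1.   ] shift mm [-1.1 -5.2 88.6] turn deg 0.01
```

```bash
python3 -m inch '[[1,-1,-2,20,0],[1,0,-2,20,0],[1,0,-1,18,0],[1,0,0,15,0],[1,0,0,10,0],[1,0,0,0,0]]'
python3 -c "
from h import *; todo(.491,.0875,.004,82.75)"
```

```text
clock: 4.42
position: [0.504, 0.0881, 0.0181]
ee_rot: [0.016, 0.749, 0.662, 0.023]
contact_force: [-0.3, 0.0, -0.4]
width: 0.0855
clock 4.42 pos [0.504  0.0881 0.0181] yaw 83.02 w 0.0855 F [-0.3  0.  -0.4]
tool z [ 0.055  0.006 -0.998] shift mm [ -2.4 -13.6  13.4] turn deg 0.27
```

```bash
python3 -m inch '[[1,-1,-7,4,0],[1,-1,-6,4,0.2],[1,0,0,3,0],[1,0,0,0,0],[1,0,0,0,0]]'
python3 -c "
from h import *; todo(.491,.0875,.004,82.75)"
```

```text
clock: 4.83
position: [0.4949, 0.0877, 0.0103]
ee_rot: [0.019, 0.75, 0.661, 0.026]
contact_force: [0.2, 0.3, 0.1]
width: 0.0857
clock 4.83 pos [0.4949 0.0877 0.0103] yaw 82.84 w 0.0857 F [0.2 0.3 0.1]
tool z [ 0.065  0.006 -0.998] shift mm [-0.7 -4.2  6. ] turn deg 0.09
```

```bash
python3 -m inch '[[0.6,0,-2,3,0],[0.6,0,-2,3,0],[0.6,0,0,0,0],[0.6,0,0,0,0]]' 20
python3 - <<'E'
from h import *
todo(.491,.0875,.004,82.75)
S=eyes.get_image("side");cv2.imwrite("pics/s1.png",cv2.resize(S["frame"][100:260,160:360,::-1],(800,640))[:600])
E
```

```text
clock: 5.17
position: [0.492, 0.0883, 0.0046]
ee_rot: [0.02, 0.75, 0.661, 0.027]
contact_force: [-0.6, 0.6, -0.3]
width: 0.0684
clock 5.17 pos [0.492  0.0883 0.0046] yaw 82.85 w 0.0684 F [-0.6  0.6 -0.3]
tool z [ 0.068  0.006 -0.998] shift mm [-0.9 -0.9  0.6] turn deg 0.1
```

View pics/s1.png

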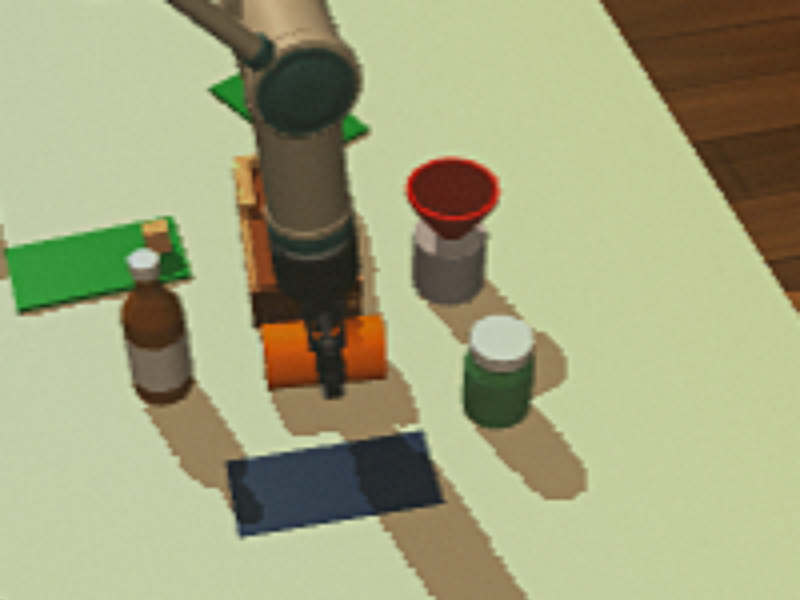

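The side view shows the fingers (330,350) straddling the roller near its middle. I'll roll it slowly towards the patch.

```bash
python3 -m inch '[[0.6,-4,0,0,0],[0.6,-6,0,0,0],[0.6,-8,0,0,0],[0.6,-8,0,0,0],[0.6,-8,0,0,0],[0.6,-8,0,0,0],[0.6,-8,0,0,0],[0.6,-8,0,0,0]]'
python3 -c "
from h import *; todo(.475,-.038,.004,84)"
```

```text
clock: 5.88
position: [0.4844, 0.0255, 0.0038]
ee_rot: [0.021, 0.749, 0.662, 0.027]
contact_force: [-0.5, 0.7, -0.3]
width: 0.0681
clock 5.88 pos [0.4844 0.0255 0.0038] yaw 82.93 w 0.0681 F [-0.5  0.7 -0.3]
tool z [ 0.068  0.006 -0.998] shift mm [-64.2  -1.5  -1.2] turn deg -1.07
```

```bash
python3 -m inch '[[0.6,-8,0,0,0],[0.6,-8,0,0,0],[0.6,-8,0,0,0],[0.6,-8,0,0,0],[0.6,-8,0,0,-0.3],[0.6,-7,0,-1,-0.3],[0.6,-5,0,0,-0.3],[0.6,-4,0,0,0],[0.6,-3,0,0,0],[0.6,-2,0,0,0],[0.6,-1,0,0,0],[0.6,0,0,0,0],[0.6,0,0,0,0]]'
python3 - <<'E'
from h import *
todo(.475,-.038,.004,84)
S=eyes.get_image("side");cv2.imwrite("pics/s2.png",cv2.resize(S["frame"][130:290,160:360,::-1],(750,600),interpolation=cv2.INTER_CUBIC))
E
```

```text
clock: 6.97
position: [0.4759, -0.0452, 0.0041]
ee_rot: [0.021, 0.745, 0.667, 0.027]
contact_force: [-0.1, -0.3, -0.4]
width: 0.0683
clock 6.97 pos [ 0.4759 -0.0452  0.0041] yaw 83.69 w 0.0683 F [-0.1 -0.3 -0.4]
tool z [ 0.069  0.005 -0.998] shift mm [ 7.  -1.6  0.1] turn deg -0.31
```

View pics/s2.png

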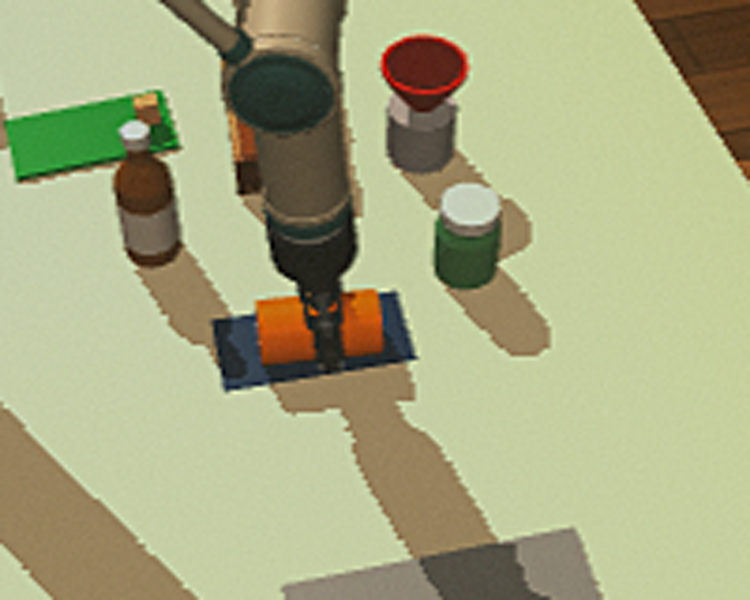

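```bash
python3 -m inch '[[0.6,2,0,0,0],[0.6,2,0,0,0],[0.6,2,0,0,0],[0.6,1,0,0,0],[0.55,0,0,0,0],[0.5,0,0,0,0],[0.46,0,0,0,0],[0.44,0,0,0,0],[0.44,0,0,0,0],[0.44,0,0,0,0],[0.44,0,0,0,0]]'
python3 - <<'E'
from h import *
todo(.475,-.038,.004,84)
S=eyes.get_image("side");p=S
f=p["frame"].astype(int)
m=(f[...,0]>f[...,1]*1.6)&(f[...,0]>140)&(f[...,2]<60)
n,l,s,c=cv2.connectedComponentsWithStats(m.astype(np.uint8))
for i in range(1,n):
    if s[i,4]>50 and s[i,0]<350: print("orange",s[i],rect(l==i,p,.03))
def cyl(c,yaw):
    a=np.deg2rad(yaw);d=np.array([np.cos(a),np.sin(a)]);nn=np.array([-d[1],d[0]])
    return np.array([[*(np.array(c)+sx*.055*d+.03*np.cos(t)*nn),.03+.03*np.sin(t)] for sx in(-1,1) for t in np.linspace(0,2*np.pi,40)])
im=cv2.resize(p["frame"][:,:,::-1],None,fx=4,fy=4,interpolation=cv2.INTER_CUBIC)
h=cv2.convexHull((proj(p,cyl((.4645,-.038),-3))*4).astype(np.int32))
cv2.polylines(im,[h],True,(255,0,255),1)
cv2.imwrite("pics/s3.png",im[720:1050,800:1200])
E
```

```text
clock: 7.93
position: [0.4767, -0.0362, 0.0041]
ee_rot: [0.021, 0.744, 0.667, 0.027]
contact_force: [-0.3, 1.0, -0.4]
width: 0.0612
clock 7.93 pos [ 0.4767 -0.0362  0.0041] yaw 83.81 w 0.0612 F [-0.3  1.  -0.4]
tool z [ 0.068  0.006 -0.998] shift mm [-2.  -1.5  0. ] turn deg -0.19
orange [251 205  10  16 136] (510.5, -37.5, 67.1, 31.6, 75.7)
orange [228 207  15  16 186] (440.3, -26.4, 67.8, 45.4, 82.98)
```

View pics/s3.png

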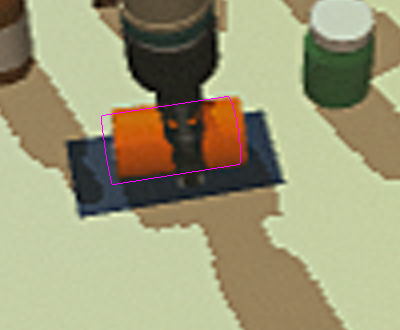

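The roller sits on the patch within a few mm, against the magenta target outline. I'll open gradually and let it rest.

```bash
python3 -m inch '[[0.46,0,0,0,0],[0.5,0,0,0,0],[0.54,0,0,0,0],[0.6,0,0,0,0],[0.7,0,0,0,0],[0.7,0,0,0,0],[0.7,0,0,0,0],[0.7,0,0,0,0],[0.7,0,0,0,0]]'
python3 - <<'E'
from h import *
todo(.475,-.038,.004,84)
def f(nm):
    S=eyes.get_image("side");p=S
    im=cv2.resize(p["frame"][180:265,200:300,::-1],None,fx=4,fy=4,interpolation=cv2.INTER_CUBIC)
    f=p["frame"].astype(int)
    m=(f[...,0]>f[...,1]*1.6)&(f[...,0]>140)&(f[...,2]<60); m[:,350:]=0
    ys,xs=np.nonzero(m);print(xs.mean(),ys.mean(),len(xs));return im
a=f(0)
for i in range(8): eyes.get_image("top")
b=f(1)
cv2.imwrite("pics/s4.png",np.hstack([a,b]))
E
```

```text
clock: 8.73
position: [0.4767, -0.0363, 0.0041]
ee_rot: [0.021, 0.744, 0.667, 0.027]
contact_force: [0.1, 0.1, 0.7]
width: 0.0728
clock 8.73 pos [ 0.4767 -0.0363  0.0041] yaw 83.79 w 0.0728 F [0.1 0.1 0.7]
tool z [ 0.069  0.006 -0.998] shift mm [-1.8 -1.5  0. ] turn deg -0.21
170.36655405405406 237.96283783783784 592
172.13242784380304 237.54499151103565 589
```

View pics/s4.png

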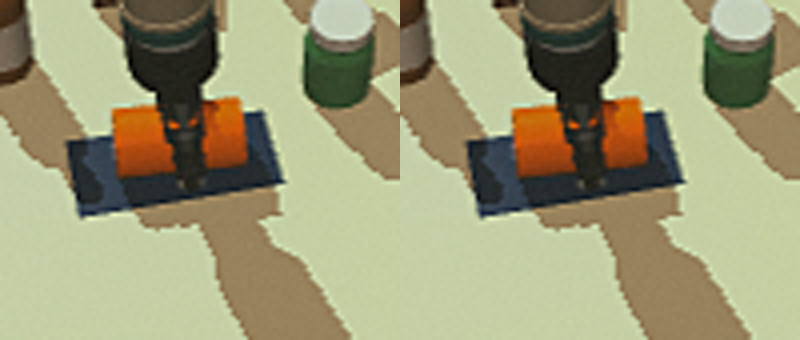

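Both frames, about 0.5 s apart, show the roller in the same place, so it is at rest. I'll open fully and rise.

```bash
python3 -m inch '[[1,0,0,0,0],[1,0,0,0,0],[1,0,0,-5,0],[1,0,0,-10,0],[1,0,0,-15,0],[1,0,0,-20,0],[1,0,0,-20,0],[1,0,0,-20,0],[1,0,0,-20,0],[1,0,0,-20,0],[1,0,0,-20,0],[1,0,0,-20,0],[1,0,0,-20,0],[1,0,0,0,0]]'
python3 - <<'E'
from h import *
todo(.489,.190,.2,-5.3)
S=eyes.get_image("side");T=eyes.get_image("top")
cv2.imwrite("pics/s5.png",np.hstack([cv2.resize(p["frame"][a:a+85,b:b+100,::-1],None,fx=4,fy=4,interpolation=cv2.INTER_CUBIC) for p,a,b in((S,180,200),(T,185,220))]))
E
```

```text
clock: 10.4
position: [0.4606, -0.037, 0.2052]
ee_rot: [0.02, 0.744, 0.667, 0.026]
contact_force: [0.8, -1.0, 0.3]
width: 0.0856
clock 10.4 pos [ 0.4606 -0.037   0.2052] yaw 83.79 w 0.0856 F [ 0.8 -1.   0.3]
tool z [ 0.065  0.006 -0.998] shift mm [228.6   3.1   8.4] turn deg 89.09
```

View pics/s5.png

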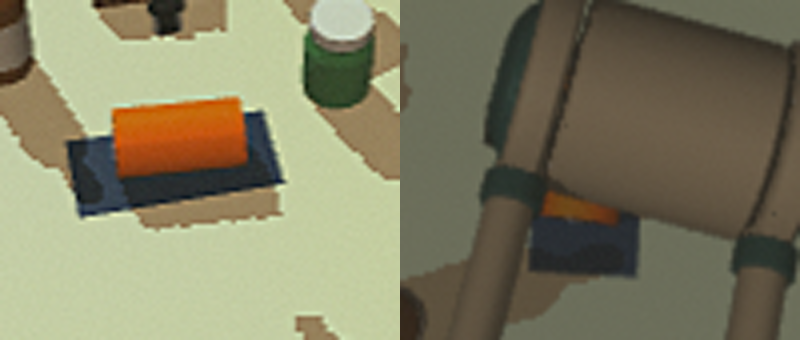

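The side view shows the roller resting on the patch with blue all round it. Next I'll check the joints before turning the tool.

```bash
python3 -c "
from h import *; s=manip.get_state();print(s['qpos'].round(3),s['ee_rot'])"
python3 -m inch '[[1,15,0,0,7],[1,15,0,0,7],[1,15,0,0,7],[1,15,0,0,7],[1,15,0,0,7],[1,15,0,0,7],[1,0,0,0,0]]'
python3 -c "
from h import *; s=manip.get_state();print(s['qpos'].round(3));todo(.489,.190,.2,-5.3)"
```

```text
[-0.248  0.09   1.823  0.024  1.173 -1.719] [0.01708874 0.74421691 0.66726259 0.02469438]
clock: 11.08
position: [0.4883, 0.047, 0.1941]
ee_rot: [0.003, 0.938, 0.346, 0.02]
contact_force: [-0.0, -0.2, -0.6]
width: 0.0853
[-0.054  0.152  1.768  0.012  1.182 -0.766]
clock 11.08 pos [0.4883 0.047  0.1941] yaw 40.55 w 0.0853 F [-0.  -0.2 -0.6]
tool z [ 0.04   0.009 -0.999] shift mm [  93.6 -108.1   -4.6] turn deg 45.85
```

```bash
python3 -m inch '[[1,25,-5,-5,7],[1,24,-15,-5,7],[1,20,-22,-5,7],[1,15,-25,-5,7],[1,10,-25,-5,7],[1,0,-20,0,7],[1,0,-12,0,4],[1,0,0,0,0]]'
python3 -c "
from h import *; s=manip.get_state();print(s['qpos'].round(3));todo(.489,.190,.2,-5.3)"
```

```text
clock: 11.75
position: [0.5253, 0.2107, 0.2087]
ee_rot: [-0.001, 0.999, -0.054, 0.006]
contact_force: [-0.1, -0.1, 0.9]
width: 0.0851
[ 0.26   0.269  1.572 -0.002  1.288  0.369]
clock 11.75 pos [0.5253 0.2107 0.2087] yaw -6.22 w 0.0851 F [-0.1 -0.1  0.9]
tool z [ 0.013  0.002 -1.   ] shift mm [-33.9  24.5   8.2] turn deg -0.92
```

```bash
python3 -m inch '[[1,-3,2,0,0],[1,-3,2,0,0],[1,-3,2,0,0],[1,-3,2,0,0],[1,-3,2,0,0],[1,-3,2,0,0],[1,-3,2,0,0],[1,-3,2,0,0],[1,-3,2,0,0],[1,-3,2,0,0],[1,-3,2,0,0]]'
python3 -c "
from h import *; s=manip.get_state();print(s['qpos'].round(3));todo(.489,.190,.2,-5.3)"
```

```text
clock: 12.67
position: [0.4838, 0.1833, 0.2055]
ee_rot: [0.002, 0.999, -0.051, 0.003]
contact_force: [-0.4, -0.2, -0.4]
width: 0.0858
[ 0.231  0.204  1.67  -0.005  1.263  0.334]
clock 12.67 pos [0.4838 0.1833 0.2055] yaw -5.8 w 0.0858 F [-0.4 -0.2 -0.4]
tool z [ 0.006 -0.004 -1.   ] shift mm [ 4.4 -7.2  5.5] turn deg -0.5
```

Slow rows keep the tool upright, so I'll descend slowly over the grip.

```bash
python3 -m inch '[[1,2,-3,6,0],[1,2,-3,6,0],[1,0,-1,7,0],[1,0,0,7,0],[1,0,0,7,0],[1,0,0,7,0],[1,0,0,7,0],[1,0,0,6,0],[1,0,0,5,0],[1,0,0,0,0]]'
python3 - <<'E'
from h import *
todo(.489,.1903,.05,-5.3)
st=manip.get_state();W=eyes.get_image("wrist")
im=W["frame"][:,:,::-1].copy()
a=np.deg2rad(84.7);ux=np.array([np.cos(a),np.sin(a)]);uy=np.array([-ux[1],ux[0]]);bc=np.array([.4946,.252])
def P(x,y,z): return [*(bc+x*ux+y*uy),z]
for col,pts in(((0,255,0),[P(-.074,-.01,.076),P(-.05,-.01,.076),P(-.05,.01,.076),P(-.074,.01,.076)]),((255,0,255),[P(-.095,-.053,.047),P(.02,-.053,.047),P(.02,.053,.047),P(-.095,.053,.047)])):
    q=proj(W,np.array(pts),st).astype(int); cv2.polylines(im,[q.reshape(-1,1,2)],True,col,1)
for r in mark_of(W,"lid_grip")[:2]: print(r["confidence"],r["point"],onz(W,r["point"][::-1],.061,st))
cv2.imwrite("pics/w2.png",im)
E
```

```text
clock: 13.5
position: [0.4883, 0.1905, 0.1396]
ee_rot: [0.002, 0.999, -0.05, 0.001]
contact_force: [-0.1, 0.3, -0.4]
width: 0.0856
clock 13.5 pos [0.4883 0.1905 0.1396] yaw -5.75 w 0.0856 F [-0.1  0.3 -0.4]
tool z [ 0.003 -0.005 -1.   ] shift mm [ 0.5 -0.2 89.6] turn deg -0.45
0.63 [198.3, 260.0] [[0.48889526 0.19052078 0.061     ]]
```

View pics/w2.png

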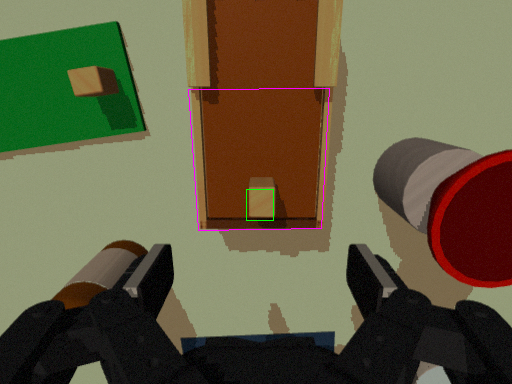

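The wrist view agrees: the grip (260,204) and the box edges sit on the projected outlines, and the grip mark gives (0.4889, 0.1905). I'll descend.

```bash
python3 -m inch '[[1,0,0,6,-0.3],[1,0,0,7,0],[1,0,0,7,0],[1,0,0,7,0],[1,0,0,7,0],[1,0,0,7,0],[1,0,0,7,0],[1,0,0,6,0],[1,0,0,6,0],[1,0,0,4,0],[1,0,0,0,0]]'
python3 - <<'E'
from h import *
todo(.489,.1903,.05,-5.3)
E
```

```text
clock: 14.52
position: [0.4902, 0.1906, 0.0707]
ee_rot: [0.002, 0.999, -0.047, 0.003]
contact_force: [0.5, -1.2, -0.2]
width: 0.0854
clock 14.52 pos [0.4902 0.1906 0.0707] yaw -5.43 w 0.0854 F [ 0.5 -1.2 -0.2]
tool z [ 0.007 -0.004 -1.   ] shift mm [-1.3  0.3 20.7] turn deg -0.13
```

Next I'll go down another 20 mm, close the fingers and watch the force.

```bash
python3 -m inch '[[1,-1,0,6,0],[1,0,0,6,0],[1,0,0,5,0],[1,0,0,2,0],[0.2,0,0,0,0],[-0.3,0,0,0,0],[-0.6,0,0,0,0],[-0.8,0,0,0,0],[-0.8,0,0,0,0],[-0.8,0,0,0,0],[-0.8,0,0,0,0]]' 30
python3 - <<'E'
from h import *
todo(.489,.1903,.05,-5.3)
st=manip.get_state();W=eyes.get_image("wrist");cv2.imwrite("pics/w3.png",W["frame"][:,:,::-1])
E
```

```text
clock: 15.43
position: [0.4902, 0.1909, 0.0507]
ee_rot: [0.001, 0.999, -0.047, 0.005]
contact_force: [-0.7, -0.4, -1.3]
width: 0.019
clock 15.43 pos [0.4902 0.1909 0.0507] yaw -5.43 w 0.019 F [-0.7 -0.4 -1.3]
tool z [ 0.009 -0.003 -1.   ] shift mm [-1.2  0.7  0.7] turn deg -0.13
```

View pics/w3.png

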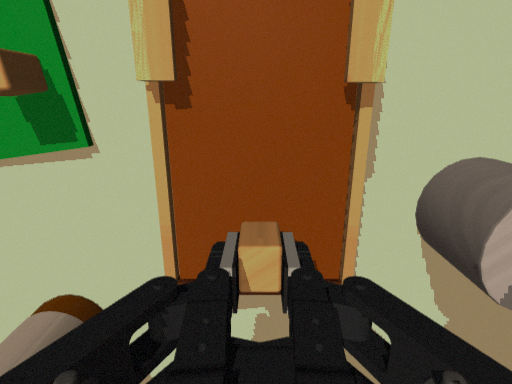

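The grip block (260,258) is between the pads at width 19 mm. I'll lift the grip end by about 11 mm.

```bash
python3 -m inch '[[-1,0,0,0,0],[-1,0,0,0,0],[-1,0,0,-2,0],[-1,0,0,-2,0],[-1,0,0,-2,0],[-1,0,0,-2,0],[-1,0,0,-2,0],[-1,0,0,0,0]]' 30
python3 - <<'E'
from h import *
todo(.489,.1903,.062,-5.3)
st=manip.get_state();W=eyes.get_image("wrist");S=eyes.get_image("side")
cv2.imwrite("pics/w4.png",np.hstack([W["frame"][:,:,::-1],cv2.resize(S["frame"][110:200,200:270,::-1],None,fx=4,fy=4.26)])[:,:800])
E
```

```text
clock: 16.15
position: [0.489, 0.1907, 0.0603]
ee_rot: [0.002, 0.999, -0.047, 0.003]
contact_force: [0.6, 0.4, -3.6]
width: 0.0193
clock 16.15 pos [0.489  0.1907 0.0603] yaw -5.41 w 0.0193 F [ 0.6  0.4 -3.6]
tool z [ 0.006 -0.004 -1.   ] shift mm [ 0.   0.4 -1.7] turn deg -0.11Traceback (most recent call last):
  File "<stdin>", line 4, in <module>
    return _nx.concatenate(arrs, 1, dtype=dtype, casting=casting)
           ~~~~~~~~~~~~~~~^^^^^^^^^^^^^^^^^^^^^^^^^^^^^^^^^^^^^^^
ValueError: all the input array dimensions except for the concatenation axis must match exactly, but along dimension 0, the array at index 0 has size 384 and the array at index 1 has size 383
```

```bash
python3 -m inch '[[-1,0,0,-1.5,0],[-1,0,0,0,0],[-1,0,3,0,0],[-1,0,4,0,0],[-1,0,4,0,0],[-1,0,4,0,0],[-1,0,0,0,0]]'
python3 - <<'E'
from h import *
todo(.489,.1903,.062,-5.3)
st=manip.get_state();W=eyes.get_image("wrist");S=eyes.get_image("side")
cv2.imwrite("pics/w4.png",np.hstack([W["frame"][:,:,::-1],cv2.resize(S["frame"][110:206,200:270,::-1],None,fx=4,fy=4)])[:,:800])
E
```

```text
clock: 16.83
position: [0.4874, 0.1741, 0.0619]
ee_rot: [0.002, 0.999, -0.047, 0.003]
contact_force: [-0.3, 0.6, -2.0]
width: 0.0191
clock 16.83 pos [0.4874 0.1741 0.0619] yaw -5.39 w 0.0191 F [-0.3  0.6 -2. ]
tool z [ 0.006 -0.004 -1.   ] shift mm [  0.  -16.2  -0.1] turn deg -0.09
```

View pics/w4.png

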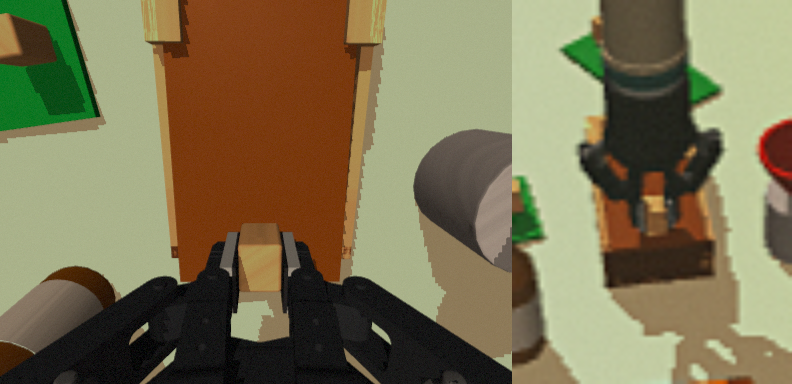

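The lid now overlies the lip (dark lip ends visible at (175,252) and (347,252)) with only 2 N, so it slides freely. I'll continue.

```bash
python3 -m inch '[[-1,0,4,0,0],[-1,0,4,0,0],[-1,0,4,0,0],[-1,0,4,0,0],[-1,0,4,0,0],[-1,0,4,0,0],[-1,0,4,0,0],[-1,0,3,0,0],[-1,0,0,0,0]]'
python3 - <<'E'
from h import *
todo(.489,.1903,.062,-5.3)
E
python3 -m inch '[[-1,0,4,0,0],[-1,0,4,0,0],[-1,0,4,0,0],[-1,0,4,0,0],[-1,0,3,0,0],[-1,0,0,0,0]]'
python3 - <<'E'
from h import *
todo(.489,.1903,.062,-5.3)
st=manip.get_state();W=eyes.get_image("wrist");S=eyes.get_image("side")
cv2.imwrite("pics/w5.png",np.hstack([W["frame"][:,:,::-1],cv2.resize(S["frame"][110:206,200:270,::-1],None,fx=4,fy=4)])[:,:800])
E
```

```text
clock: 17.68
position: [0.4844, 0.1403, 0.0624]
ee_rot: [0.002, 0.999, -0.047, 0.004]
contact_force: [-0.2, 0.4, -0.8]
width: 0.0195
clock 17.68 pos [0.4844 0.1403 0.0624] yaw -5.39 w 0.0195 F [-0.2  0.4 -0.8]
tool z [ 0.007 -0.004 -1.   ] shift mm [ -0.2 -50.2   0.2] turn deg -0.09
clock: 18.18
position: [0.4826, 0.1194, 0.0625]
ee_rot: [0.002, 0.999, -0.047, 0.004]
contact_force: [0.5, 0.4, -1.8]
width: 0.0192
clock 18.18 pos [0.4826 0.1194 0.0625] yaw -5.38 w 0.0192 F [ 0.5  0.4 -1.8]
tool z [ 0.007 -0.004 -1.   ] shift mm [ -0.2 -71.2   0.3] turn deg -0.08
```

View pics/w5.png

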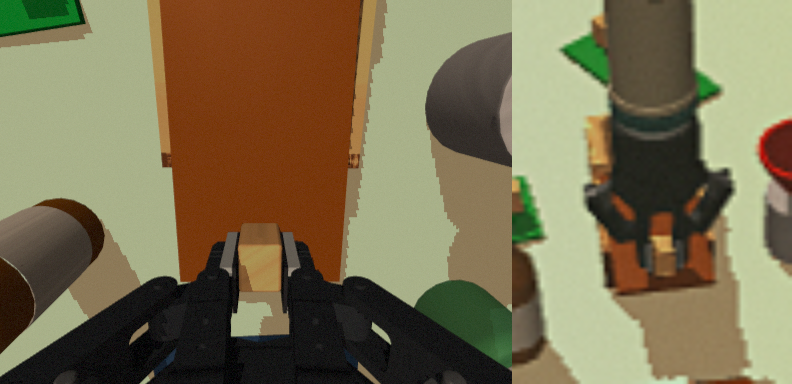

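The lid is 71 mm out with its back clear of the grooves. I'll slide it a little more, grip harder and raise it slowly.

```bash
python3 -m inch '[[-1,0,4,0,0],[-1,0,4,0,0],[-1,0,2,0,0],[-1,0,0,0,0],[-1,0,0,-3,0],[-1,0,0,-4,0],[-1,0,0,-5,0],[-1,0,0,-6,0],[-1,0,0,-6,0],[-1,0,0,-6,0],[-1,0,0,0,0]]' 60
python3 - <<'E'
from h import *
todo(.44,-.3575,.17,-91.85)
st=manip.get_state();W=eyes.get_image("wrist");S=eyes.get_image("side")
cv2.imwrite("pics/w6.png",np.hstack([W["frame"][:,:,::-1],cv2.resize(S["frame"][110:206,200:270,::-1],None,fx=4,fy=4)])[:,:800])
E
```

```text
clock: 19.2
position: [0.4819, 0.1097, 0.0962]
ee_rot: [0.001, 0.999, -0.047, 0.004]
contact_force: [-0.2, -0.4, -1.2]
width: 0.0187
clock 19.2 pos [0.4819 0.1097 0.0962] yaw -5.34 w 0.0187 F [-0.2 -0.4 -1.2]
tool z [ 0.009 -0.003 -1.   ] shift mm [  2.4 469.2 -72.8] turn deg 86.51
```

View pics/w6.png

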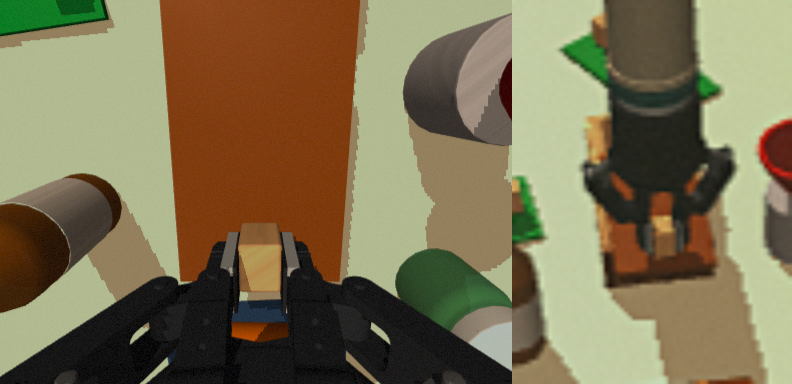

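The lid is clear of the box and held, with the wrist reading its 1.2 N weight. I'll raise it further and start the traverse.

```bash
python3 -m inch '[[-1,0,0,-8,0],[-1,0,0,-8,0],[-1,0,0,-8,0],[-1,0,0,-8,0],[-1,0,0,-8,0],[-1,0,0,-8,0],[-1,0,0,-8,0],[-1,0,0,-8,0],[-1,0,0,-8,0],[-1,0,0,-8,0],[-1,0,0,0,0]]'
python3 -m inch '[[-1,0,8,0,0],[-1,0,12,0,0],[-1,0,12,0,0],[-1,0,12,0,0],[-1,0,12,0,0],[-1,0,12,0,0],[-1,0,12,0,0],[-1,0,12,0,0],[-1,0,12,0,0],[-1,0,8,0,0],[-1,0,0,0,0]]'
python3 - <<'E'
from h import *
todo(.44,-.3575,.17,-91.85)
st=manip.get_state();S=eyes.get_image("side")
cv2.imwrite("pics/s7.png",cv2.resize(S["frame"][90:290,170:370,::-1],None,fx=3,fy=3))
E
```

```text
clock: 20.22
position: [0.4803, 0.1099, 0.1842]
ee_rot: [0.001, 0.999, -0.047, 0.004]
contact_force: [0.2, 0.3, -1.2]
width: 0.0189
clock: 21.13
position: [0.4653, -0.0111, 0.1811]
ee_rot: [0.003, 0.999, -0.045, -0.001]
contact_force: [-0.4, 0.6, -1.9]
width: 0.019
clock 21.13 pos [ 0.4653 -0.0111  0.1811] yaw -5.17 w 0.019 F [-0.4  0.6 -1.9]
tool z [-0.002 -0.006 -1.   ] shift mm [  6.  347.2  13.1] turn deg 86.68
```

View pics/s7.png

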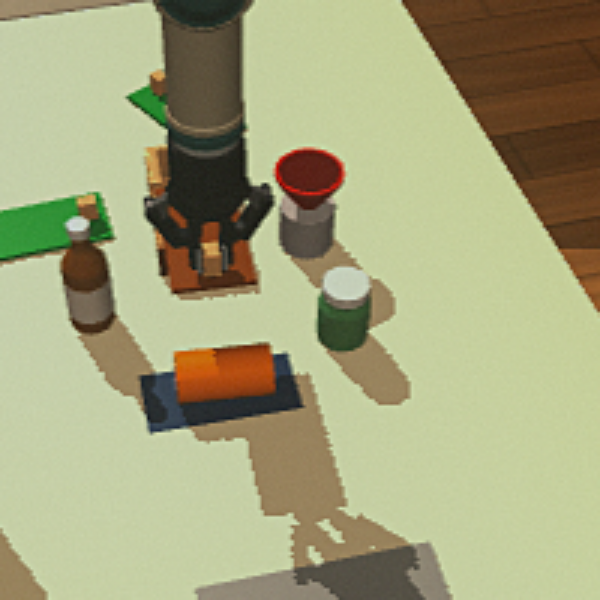

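The side view shows the lid held grip-up at (213,265), clear of everything, with the roller still on its patch. I'll continue to the mat.

```bash
python3 -m inch '[[-1,0,10,0,0],[-1,0,16,0,0],[-1,0,18,0,0],[-1,0,18,0,0],[-1,0,18,0,0],[-1,0,18,0,0],[-1,0,18,0,0],[-1,0,18,0,0],[-1,0,18,0,0],[-1,0,18,0,0],[-1,0,18,0,0],[-1,0,18,0,0],[-1,0,18,0,0],[-1,0,18,0,0],[-1,0,18,0,0],[-1,0,18,0,0],[-1,0,18,0,0],[-1,0,14,0,0],[-1,0,8,0,0],[-1,0,0,0,0]]'
python3 - <<'E'
from h import *
todo(.44,-.3575,.17,-91.85)
E
```

```text
clock: 22.85
position: [0.4375, -0.3428, 0.1802]
ee_rot: [0.002, 0.999, -0.037, -0.001]
contact_force: [0.6, -0.1, -1.3]
width: 0.0187
clock 22.85 pos [ 0.4375 -0.3428  0.1802] yaw -4.19 w 0.0187 F [ 0.6 -0.1 -1.3]
tool z [-0.002 -0.004 -1.   ] shift mm [ 3.5 14.4 10.3] turn deg 87.66
```

```bash
python3 -m inch '[[-1,0,5,0,4],[-1,0,5,0,5],[-1,0,4,0,6],[-1,0,0,0,6],[-1,0,0,0,6],[-1,0,0,0,6],[-1,0,0,0,6],[-1,0,0,0,6],[-1,0,0,0,6],[-1,0,0,0,6],[-1,0,0,0,6],[-1,0,0,0,6],[-1,0,0,0,6],[-1,0,0,0,5],[-1,0,0,0,4],[-1,0,0,0,0]]'
python3 - <<'E'
from h import *
todo(.44,-.3575,.17,-91.85)
st=manip.get_state();W=eyes.get_image("wrist");S=eyes.get_image("side")
cv2.imwrite("pics/w8.png",W["frame"][:,:,::-1])
cv2.imwrite("pics/s8.png",cv2.resize(S["frame"][180:380,200:400,::-1],None,fx=3,fy=3,interpolation=cv2.INTER_CUBIC))
E
```

```text
clock: 24.18
position: [0.4352, -0.3382, 0.1784]
ee_rot: [0.003, -0.696, 0.718, 0.009]
contact_force: [-0.9, 0.7, -1.2]
width: 0.0191
clock 24.18 pos [ 0.4352 -0.3382  0.1784] yaw -91.79 w 0.0191 F [-0.9  0.7 -1.2]
tool z [-0.008  0.017 -1.   ] shift mm [19.3 -5.5  8.1] turn deg 0.06
```

View pics/w8.png

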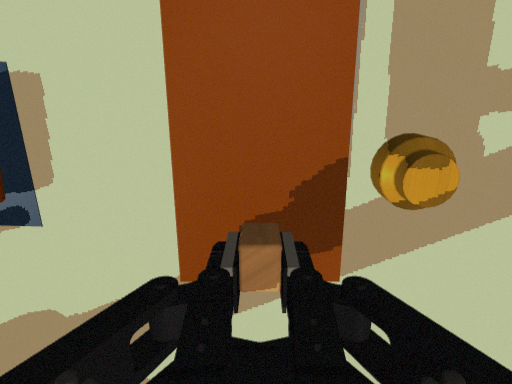

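View pics/s8.png

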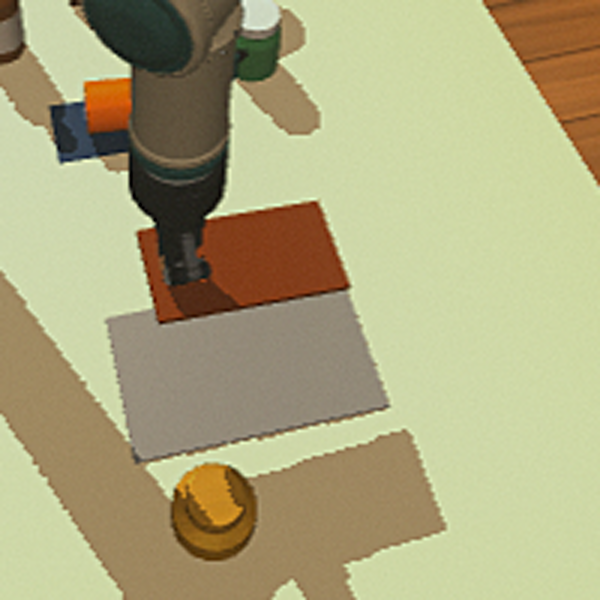

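The wrist and side views show the lid lengthwise, just above and +y of the mat's middle. I'll shift 19 mm and go down slowly.

```bash
python3 -m inch '[[-1,3,-1,4,0],[-1,4,-1,7,0],[-1,4,-1,7,0],[-1,4,-1,7,0],[-1,3,-1,7,0],[-1,0,0,7,0],[-1,0,0,7,0],[-1,0,0,7,0],[-1,0,0,7,0],[-1,0,0,7,0],[-1,0,0,7,0],[-1,0,0,7,0],[-1,0,0,7,0],[-1,0,0,5,0],[-1,0,0,4,0],[-1,0,0,0,0]]'
python3 - <<'E'
from h import *
todo(.44,-.3575,.0137,-91.85)
S=eyes.get_image("side")
cv2.imwrite("pics/s9.png",cv2.resize(S["frame"][180:380,200:400,::-1],None,fx=3,fy=3,interpolation=cv2.INTER_CUBIC))
E
```

```text
clock: 25.62
position: [0.4385, -0.355, 0.0687]
ee_rot: [0.003, -0.699, 0.715, 0.011]
contact_force: [0.3, 0.3, -1.5]
width: 0.0187
clock 25.62 pos [ 0.4385 -0.355   0.0687] yaw -91.3 w 0.0187 F [ 0.3  0.3 -1.5]
tool z [-0.011  0.02  -1.   ] shift mm [ 3.5 -2.2 54.9] turn deg 0.55
```

View pics/s9.png

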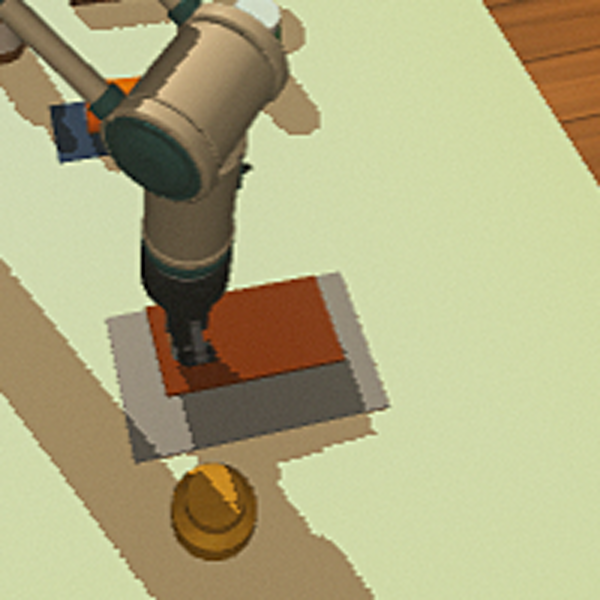

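```bash
python3 -m inch '[[-1,1,-1,6,0.4],[-1,1,0,6,0],[-1,1,0,6,0],[-1,0,0,6,0],[-1,0,0,6,0],[-1,0,0,4,0],[-1,0,0,3,0],[-1,0,0,0,0]]'
python3 - <<'E'
from h import *
todo(.44,-.3575,.0137,-91.85)
S=eyes.get_image("side")
cv2.imwrite("pics/s10.png",cv2.resize(S["frame"][240:360,220:340,::-1],None,fx=5,fy=5,interpolation=cv2.INTER_CUBIC))
E
```

```text
clock: 26.33
position: [0.4401, -0.3587, 0.029]
ee_rot: [0.003, -0.696, 0.718, 0.009]
contact_force: [-0.4, 0.1, -1.3]
width: 0.0188
clock 26.33 pos [ 0.4401 -0.3587  0.029 ] yaw -91.75 w 0.0188 F [-0.4  0.1 -1.3]
tool z [-0.009  0.017 -1.   ] shift mm [-0.9 -0.  15.4] turn deg 0.1
```

View pics/s10.png

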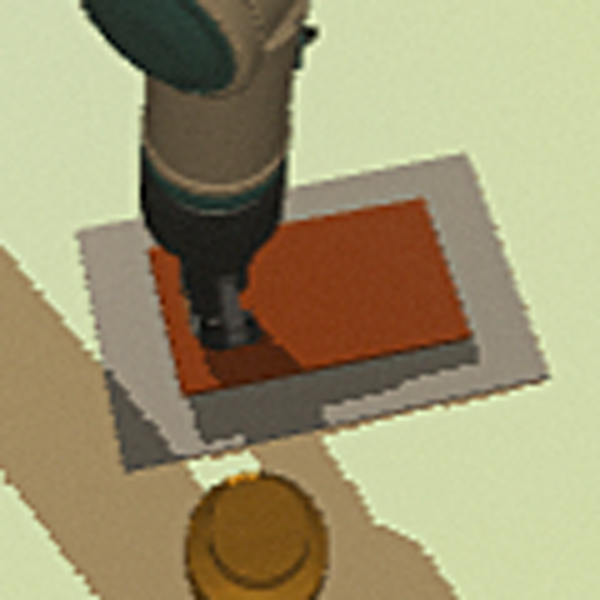

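```bash
python3 -m inch '[[-1,0,0,2,0],[-1,0,0,2,0],[-1,0,0,2,0],[-1,0,0,2,0],[-1,0,0,0,0]]'
python3 -m inch '[[-1,0,0,2,0],[-1,0,0,2,0],[-1,0,0,0,0]]'
```

```text
clock: 26.8
position: [0.441, -0.3595, 0.0219]
ee_rot: [0.003, -0.696, 0.718, 0.008]
contact_force: [-1.2, 0.8, 1.3]
width: 0.0184
clock: 27.05
position: [0.4416, -0.3601, 0.0192]
ee_rot: [0.003, -0.696, 0.718, 0.006]
contact_force: [-0.8, 1.5, 1.7]
width: 0.0189
```

The back end is touching down at 1.3 to 1.7 N. I'll lower the grip end the last 5 mm or so.

```bash
python3 -m inch '[[-1,0,0,1.5,0],[-1,0,0,1.5,0],[-1,0,0,1,0],[-1,0,0,0,0]]' 35
python3 -m inch '[[-1,0,0,1,0],[-1,0,0,1,0],[-1,0,0,0,0]]'
python3 -c "
from h import *
todo(.44,-.3575,.0137,-91.85)
S=eyes.get_image('side')
cv2.imwrite('pics/s11.png',cv2.resize(S['frame'][240:360,220:340,::-1],None,fx=5,fy=5,interpolation=cv2.INTER_CUBIC))"
```

```text
clock: 27.38
position: [0.4419, -0.3605, 0.0158]
ee_rot: [0.003, -0.696, 0.718, 0.005]
contact_force: [-1.4, 0.9, 3.0]
width: 0.0188
clock: 27.63
position: [0.4419, -0.3606, 0.014]
ee_rot: [0.003, -0.696, 0.718, 0.005]
contact_force: [-1.7, 1.1, 3.2]
width: 0.0193
clock 27.63 pos [ 0.4419 -0.3606  0.014 ] yaw -91.73 w 0.0193 F [-1.7  1.1  3.2]
tool z [-0.003  0.011 -1.   ] shift mm [-3.   2.   0.3] turn deg 0.12
```

View pics/s11.png

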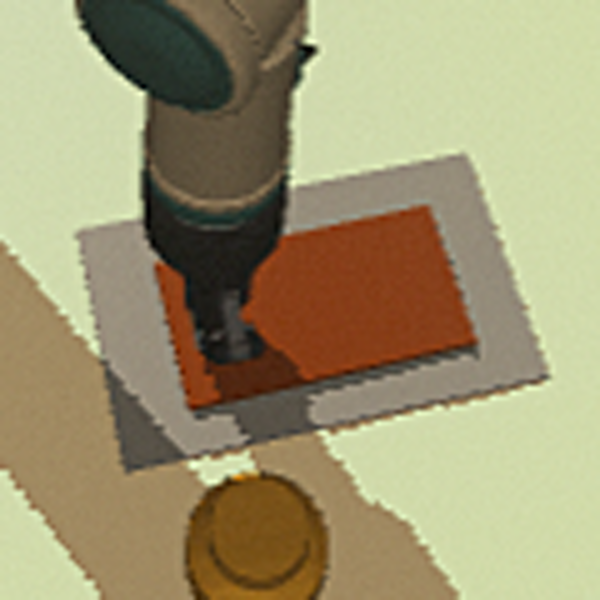

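```bash
python3 -m inch '[[-1,0,0,1,0],[-1,0,0,1,0],[-1,0,0,0,0],[-1,0,0,0,0]]'
```

```text
clock: 28.02
position: [0.442, -0.3606, 0.0142]
ee_rot: [0.003, -0.697, 0.718, 0.004]
contact_force: [-0.3, 0.6, 0.8]
width: 0.0188
```

```bash
python3 -m inch '[[-1,0,0,2,0],[-1,0,0,2,0],[-1,0,0,0,0]]'
```

```text
clock: 28.27
position: [0.4423, -0.3609, 0.0144]
ee_rot: [0.002, -0.697, 0.717, 0.004]
contact_force: [0.4, 0.0, -0.8]
width: 0.0191
```

The descent has stopped at z = 0.0142 to 0.0144, close to the expected 0.0137 for a flat lid. I'll release gently.

```bash
python3 -m inch '[[-0.55,0,0,0,0],[-0.5,0,0,0,0],[-0.4,0,0,0,0],[-0.2,0,0,0,0],[0.2,0,0,0,0],[0.2,0,0,0,0],[0.2,0,0,0,0],[0.2,0,0,-4,0],[0.2,0,0,-6,0],[0.2,0,0,-8,0],[0.2,0,0,-12,0],[0.2,0,0,-15,0],[0.2,0,0,-15,0],[0.2,0,0,-20,0],[0.2,0,0,-20,0],[0.2,0,0,-20,0],[0.2,0,0,-20,0],[0.2,0,0,-20,0],[0.2,0,0,0,0]]' 20
python3 - <<'E'
from h import *
todo(.3,-.2,.25,-91.85)
st=manip.get_state();S=eyes.get_image("side");W=eyes.get_image("wrist")
cv2.imwrite("pics/s12.png",cv2.resize(S["frame"][140:370,190:390,::-1],None,fx=2.6,fy=2.6,interpolation=cv2.INTER_CUBIC))
cv2.imwrite("pics/w12.png",W["frame"][:,:,::-1])
E
```

```text
clock: 29.85
position: [0.4426, -0.362, 0.1864]
ee_rot: [0.003, -0.697, 0.717, 0.003]
contact_force: [0.2, -0.4, 0.4]
width: 0.0512
clock 29.85 pos [ 0.4426 -0.362   0.1864] yaw -91.68 w 0.0512 F [ 0.2 -0.4  0.4]
tool z [-0.     0.008 -1.   ] shift mm [-158.3  147.3  -62.2] turn deg 0.17
```

View pics/s12.png

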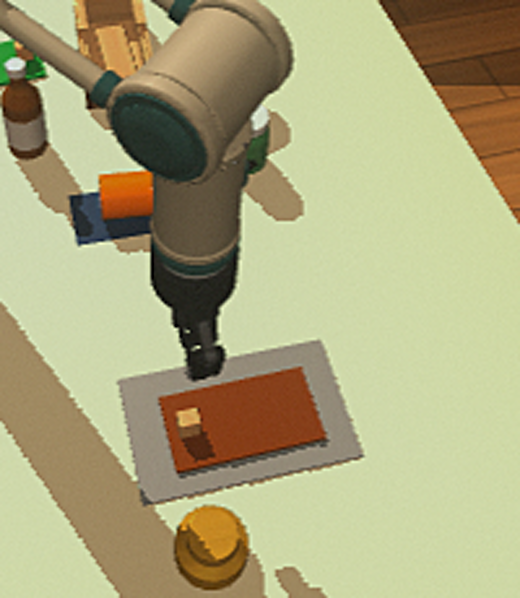

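View pics/w12.png

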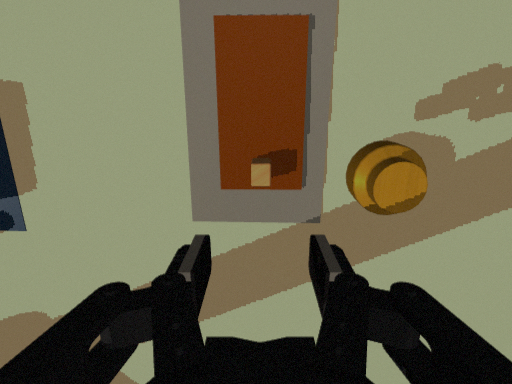

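The lid lies flat, grip up, on the mat, well inside it and clear of the weight. I'll check the numbers for lid, roller, brush and bystanders.

Run:
```python
from h import *
st=manip.get_state();T=eyes.get_image("top");S=eyes.get_image("side");W=eyes.get_image("wrist")
f=T["frame"]; cv2.imwrite("pics/t13.png",cv2.resize(f[130:330,100:460,::-1],(800,444),interpolation=cv2.INTER_CUBIC))
for nm,p,s in(("W",W,st),("S",S,None)):
    for r in regions_of(p,"lid"):
        x,y,w,h=r["bbox"]
        if r["confidence"]>.4: print(nm,round(r["confidence"],2),r["bbox"],rect(r["mask"],p,.009,s))
for n in["funnel_mid","bottle_mid","jar_mid","weight_mid","roller","brush_mid"]:
    for r,q in zip(mark_of(T,n)[:1],mark_of(S,n)[:1]): print(n,round(r["confidence"],2),round(q["confidence"],2),tri([(T,r["point"][::-1],None),(S,q["point"][::-1],None)]).round(3))
for r in regions_of(T,"roller")[:1]: print("rollerT",rect(r["mask"],T,.03))
```

```text
W 0.79 [218.2, 9.3, 96.0, 177.0] (507.8, -364.1, 91.7, 174.9, 87.99)
S 0.77 [161.9, 155.1, 46.0, 21.6] (298.8, 284.6, 168.5, 95.2, 3.83)
S 0.67 [253.0, 280.4, 63.2, 41.9] (507.1, -363.3, 93.2, 174.7, 88.7)
S 0.59 [213.2, 122.8, 29.8, 14.2] (504.0, 477.2, 31.4, 156.1, 27.22)
bottle_mid 0.73 0.57 [0.341 0.115 0.086]
jar_mid 0.6 0.59 [0.629 0.025 0.01 ]
weight_mid 0.64 0.83 [ 0.426 -0.493  0.041]
roller 0.94 0.91 [ 0.475 -0.024  0.02 ]
brush_mid 0.94 0.81 [0.493 0.249 0.014]
rollerT (470.5, -35.2, 62.6, 115.2, 84.65)
```

View pics/t13.png

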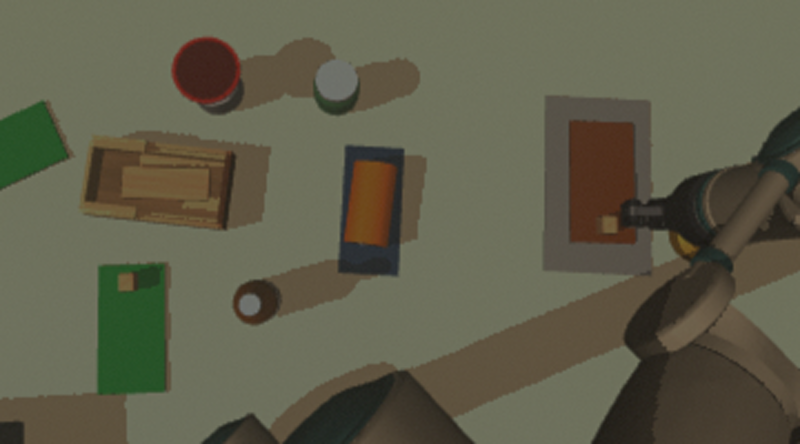

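The top view shows the roller at (370,203) centred in the patch, the brush at (165,182) in the box and the lid at (602,182) inside the mat. The jar and funnel are within a pixel of where they started. I'm handing in.

```bash
python3 -c "
from rig import manip
print(manip.sign_off(), manip.get_state()['clock'])"
```

```text
the job is handed in; nothing more can be done
the job is handed in; nothing more can be done
```

The job is done and handed in after about 30 s of robot time; sign-off gives no verdict. I rolled the orange roller onto the parking patch, pinching it briefly to still it. Then I lifted the lid's grip end about 11 mm, slid the lid out over the lip, carried it across and laid it grip-up on the mat while still held.

**Last checks:**
- **Lid:** it lies flat on the mat, its centre about 6 mm (x) and 4 mm (y) off the mat's centre by both the wrist and side cameras. Its axis is within about 1° of the mat's.
- **Roller:** it rests about 3 mm off the patch centre, its axis within about 3° of the patch's y, by the top view.
- **Brush:** it is in the box, at z of about 14 mm.
- **Bystanders:** the bottle and weight marks are within about 13 mm of their starts, most of it in height. The funnel and jar are within a pixel of where they began in the top view.

**Disagreements and gaps:**
- **Roller mark:** triangulated from the networks' mark points, the roller came out about 12 mm from its outline position and 10 mm too low. The arm hid part of it in the side view, so I trusted the top view.
- **Jar and funnel marks:** the jar's height came out wrong and the funnel's mark was not found, probably because the arm was in the way. I judged both from the pixel comparison instead.
- **Tool tilt:** the tool tilted by up to about 0.07 rad during the faster moves with the roller. It was nearly upright again before I handled the lid.

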